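# Grade a stone slab on the slot ladder

## Robot

A 7-joint arm with a two-finger parallel gripper is mounted at the origin on a cart in front of the work surface, level with it; the furniture and walls round the work are solid. World frame = base frame: x ahead of the robot, y to its left, z up, the work surface at z = 0. Lengths are in m, angles in rad, forces in N, time in s.
With the tool pointing down it reaches from about 0.35 to 0.9 m from the base axis. Payload 8.1 kg.
Tool frame: the origin (TCP) lies at the very end of the fingers, on their centre line; the grasp point (between the pads) lies 19 mm behind it; y points along the fingers, z is the direction in which the jaws open and shut, and the axes are right-handed (so a half turn about y gives the same grasp; the last joint's range is limited). The gripper opens to 85 mm and grips with 20 to 120 N. Pads are 22 mm wide; open, the fingers measure 114 mm over their backs; the gripper's body (76 mm by 85 mm) begins 54 mm behind the grasp point. The pads swing forward as they close: fully open they stand 13 mm farther back than shut.
Start: joints at [1.187, 0.434, 0.025, 1.573, -0.012, 1.134, -0.075], TCP at [0.173, -0.601, 0.231] pointing down, gripper open.
Joint ranges: [-2.62, 2.62], [-0.44, 2.09], [-1.27, 1.32], [0.08, 2.57], [-1.32, 4.46], [0.12, 2], [-2.74, 2.74]. Speed limits (rad/s): [2.22, 2.22, 3.01, 3.01, 3.14, 3.14, 3.14].

## Interface

Orientations are given as a rotation vector (axis times angle).
In Python, from cell import r gives the robot as it stands.
- The arm moves only by the tool play_rows, never from a script. Its argument "commands" is a list of rows, each a list of 7 numbers: the shift along the tool's x, y, z each as a share of 20 mm, from -1 to 1, then the turn, a rotation vector about the tool's x, y, z each as a share of pi rad, from -1 to 1, then the closure, from -1 (fully open) to 1 (shut), so that 0 is half open. A call has 1 to 8 rows; each row shifts and turns the commanded pose from where the row before left it, along the tool's axes as they then stand; what a row does not reach is not made up. A row lasts 1/12 s, in which the tool goes at most 41.7 mm and 7.16 degrees, less where a joint would pass 70% of its speed; a pose out of reach is approached as far as the arm can. A call with a number of a shift or a turn outside -1 to 1 is refused whole. A call with a gripper value outside its range is refused whole. The fingers move at their own pace and stop on an object; "newtons" is the grip in N (left out, the last holds). Time passes only in rows, so rows that do not move let the fingers close. It gives the time, the measured TCP pose, the force and the opening at its end, in the units of the state.
- r.sense(): the state, without advancing time (a new reading comes with each control period).
- r.grab_frame(name): name is "scene" or "top"; returns the picture (384x512x3 uint8, red, green, blue); there is no depth.
- r.get_calibration(name): a dict with "mtx" (3x3 intrinsics, pixels), "k1" (the pictures are not rectified: a ray, as slopes to the right and down, at radius r is drawn at 1 + k1 r^2 times it, then the intrinsics apply), "camera_from_world" (4x4, takes a point from world to camera coordinates). Camera axes: x right, y up, looking along -z (the intrinsics and any distortion apply to the point x, -y, -z); pixel columns grow to the right and rows downward; lengths in m; the calibration is good to about 2 mm. A picture is of the moment at which its call begins. get_calibration takes no time and is no camera call.
- r.hand_in(): hands the job in, once; it reports no verdict.
The state is a dict: "clock": time; "joints": joint angles; "joint_vel": joint speeds; "tau": joint torques, N m; "tool_pos": TCP position; "eef_rot": TCP orientation; "force": force on the tool from outside, world axes, zero at the start; "torque": the same for the moment, N m; "grip_width": finger opening in m.
Only numpy, scipy, OpenCV 4.12 (cv2) and the standard library are available. Lean on these libraries where they do the work, as an engineer would, in place of code of your own. Each camera call takes 0.05 s, during which the arm holds its last target. There are 200 camera calls.

## Task

Take the stone slab from the rack bay with the yellow tag and stand it upright, let go, in the black-rimmed waiting pocket of the slot ladder, so that you can take it again by its two broad faces. Then try it upright, lowering it lightly onto each slot in turn, starting with the narrowest and leaving none out, until one accepts it. Leave it standing fully down in that first slot that takes it, and leave the other two slabs in their bays and the two jars where they are.

Things in the scene. Friction and masses are not known exactly. Their poses are not given: they have to be found in the camera images.
- green_mid (a point): centre, half-way up, of the green polished stone slab with paler bands: 56 mm wide (own x), 100 mm tall (own z), thickness (own y) not known beforehand, between 12 and 26 mm (the three slabs differ); 0.15 to 0.5 kg; starts upright in a rack bay. Rigid, friction about as of plastic.
- blue_mid (a point): centre, half-way up, of the blue polished stone slab with paler bands: 56 mm wide (own x), 100 mm tall (own z), thickness (own y) not known beforehand, between 12 and 26 mm (the three slabs differ); 0.15 to 0.5 kg; starts upright in a rack bay. Rigid, friction about as of plastic.
- red_mid (a point): centre, half-way up, of the red polished stone slab with paler bands: 56 mm wide (own x), 100 mm tall (own z), thickness (own y) not known beforehand, between 12 and 26 mm (the three slabs differ); 0.15 to 0.5 kg; starts upright in a rack bay. Rigid, friction about as of plastic.
- green: the green slab itself, origin at the centre of its underside, same axes
- blue: the blue slab itself, origin at the centre of its underside, same axes
- red: the red slab itself, origin at the centre of its underside, same axes
- rack: fixed dark wooden rack, origin at the centre of its three bays on the desk; bays 55 mm apart along its y, floor 8 mm above the desk. Upright dividers 92 mm above the desk and 34 mm wide (x) flank the broad faces of the slabs in 28 mm wide bays, so only the slab's two narrow edges (11 mm proud of the dividers at each side in x) and its top 16 mm are free: grip it across its 56 mm width.
- next_bay (a point): centre of the floor of the bay with the yellow tag (the tag, 22x36 mm, lies 48 mm from the bay's centre on the rack's robot-side ledge; the other bays have grey tags); x, y axes as the rack's
- ladder: fixed slot ladder, 90 x 254 mm, origin at the centre of its underside on the desk. Aluminium deck 40 mm above the desk with four upright slots side by side along its y, 66 mm long in x and 30 mm deep (slot floor 10 mm above the desk). Clear plastic side rails 5 mm thick stand at both slot ends (x = +-33 mm inside) up to 95 mm above the desk, leaving no room for fingers at the slab's narrow edges below that.
- slot1 (a point): centre of the mouth of the narrowest slot, 10 mm wide (y), at deck height; axes as the ladder's. No slab fits it.
- slot2 (a point): centre of the mouth of the second slot, 16 mm wide (y), at deck height
- slot3 (a point): centre of the mouth of the third slot, 22 mm wide (y), at deck height
- slot4 (a point): centre of the mouth of the widest slot, 28 mm wide (y), at deck height. A slab has about 3 mm total clearance in the first slot that accepts it, and is about 3 mm too thick for the one before.
- pocket (a point): centre of the floor of the waiting pocket at the wide end of the ladder: opening 68 mm (x) by 36 mm (y), floor 10 mm above the desk, black rims 20 mm high above that floor; a slab stands free in it with its thickness along y
- jar_a: loose stone jar with black lid, 39 mm across, 43 mm high, origin under its centre; bystander
- jar_b: a second such jar; bystander

How it is judged:
On the way, in this order (a step that is already met when the one before it is completed fails the run):
1. the slab stands upright in the waiting pocket, let go (((x of green_mid in the frame of pocket between -0.012 and 0.012 m and y of green_mid in the frame of pocket between -0.014 and 0.014 m and z of green_mid in the frame of pocket between 0.044 and 0.056 m and angle between green_mid's own z axis and vertical below 0.15 rad and angle between the x axis of green_mid and the x axis of ladder, either way round below 0.45 rad and contact force between the fingers and green below 0.1 N) or (x of blue_mid in the frame of pocket between -0.012 and 0.012 m and y of blue_mid in the frame of pocket between -0.014 and 0.014 m and z of blue_mid in the frame of pocket between 0.044 and 0.056 m and angle between blue_mid's own z axis and vertical below 0.15 rad and angle between the x axis of blue_mid and the x axis of ladder, either way round below 0.45 rad and contact force between the fingers and blue below 0.1 N) or (x of red_mid in the frame of pocket between -0.012 and 0.012 m and y of red_mid in the frame of pocket between -0.014 and 0.014 m and z of red_mid in the frame of pocket between 0.044 and 0.056 m and angle between red_mid's own z axis and vertical below 0.15 rad and angle between the x axis of red_mid and the x axis of ladder, either way round below 0.45 rad and contact force between the fingers and red below 0.1 N))), for 0.2 s.
2. it is tried upright on the narrowest slot, which refuses it (((x of green_mid in the frame of slot1 between -0.012 and 0.012 m and y of green_mid in the frame of slot1 between -0.006 and 0.006 m and z of green_mid in the frame of slot1 between 0.044 and 0.055 m and angle between green_mid's own z axis and vertical below 0.15 rad and angle between the x axis of green_mid and the x axis of ladder, either way round below 0.2 rad and contact force between green and ladder above 0.5 N) or (x of blue_mid in the frame of slot1 between -0.012 and 0.012 m and y of blue_mid in the frame of slot1 between -0.006 and 0.006 m and z of blue_mid in the frame of slot1 between 0.044 and 0.055 m and angle between blue_mid's own z axis and vertical below 0.15 rad and angle between the x axis of blue_mid and the x axis of ladder, either way round below 0.2 rad and contact force between blue and ladder above 0.5 N) or (x of red_mid in the frame of slot1 between -0.012 and 0.012 m and y of red_mid in the frame of slot1 between -0.006 and 0.006 m and z of red_mid in the frame of slot1 between 0.044 and 0.055 m and angle between red_mid's own z axis and vertical below 0.15 rad and angle between the x axis of red_mid and the x axis of ladder, either way round below 0.2 rad and contact force between red and ladder above 0.5 N))), for 0.05 s.
3. it is then tried upright on the second slot (((x of green_mid in the frame of slot2 between -0.012 and 0.012 m and y of green_mid in the frame of slot2 between -0.006 and 0.006 m and z of green_mid in the frame of slot2 between 0.012 and 0.055 m and angle between green_mid's own z axis and vertical below 0.15 rad and angle between the x axis of green_mid and the x axis of ladder, either way round below 0.2 rad) or (x of blue_mid in the frame of slot2 between -0.012 and 0.012 m and y of blue_mid in the frame of slot2 between -0.006 and 0.006 m and z of blue_mid in the frame of slot2 between 0.044 and 0.055 m and angle between blue_mid's own z axis and vertical below 0.15 rad and angle between the x axis of blue_mid and the x axis of ladder, either way round below 0.2 rad and contact force between blue and ladder above 0.5 N) or (x of red_mid in the frame of slot2 between -0.012 and 0.012 m and y of red_mid in the frame of slot2 between -0.006 and 0.006 m and z of red_mid in the frame of slot2 between 0.044 and 0.055 m and angle between red_mid's own z axis and vertical below 0.15 rad and angle between the x axis of red_mid and the x axis of ladder, either way round below 0.2 rad and contact force between red and ladder above 0.5 N))), for 0.05 s.
4. it is let go fully down in the second slot if that accepts it; otherwise it is tried upright on the third ((((x of green_mid in the frame of slot2 between -0.012 and 0.012 m and y of green_mid in the frame of slot2 between -0.006 and 0.006 m and z of green_mid in the frame of slot2 between 0.012 and 0.025 m and angle between green_mid's own z axis and vertical below 0.15 rad and angle between the x axis of green_mid and the x axis of ladder, either way round below 0.2 rad) and contact force between the fingers and green below 0.1 N) or (x of blue_mid in the frame of slot3 between -0.012 and 0.012 m and y of blue_mid in the frame of slot3 between -0.006 and 0.006 m and z of blue_mid in the frame of slot3 between 0.012 and 0.055 m and angle between blue_mid's own z axis and vertical below 0.15 rad and angle between the x axis of blue_mid and the x axis of ladder, either way round below 0.2 rad) or (x of red_mid in the frame of slot3 between -0.012 and 0.012 m and y of red_mid in the frame of slot3 between -0.006 and 0.006 m and z of red_mid in the frame of slot3 between 0.044 and 0.055 m and angle between red_mid's own z axis and vertical below 0.15 rad and angle between the x axis of red_mid and the x axis of ladder, either way round below 0.2 rad and contact force between red and ladder above 0.5 N))), for 0.05 s.
At the end, for the whole second after the job is handed in: The slab from the yellow-tagged bay stands upright (within 0.15 rad), let go and at rest, with its foot within 5 mm of the floor of the first slot that accepts it; the other two slabs are upright in their bays, moved less than 20 mm ((((x of green_mid in the frame of slot2 between -0.012 and 0.012 m and y of green_mid in the frame of slot2 between -0.006 and 0.006 m and z of green_mid in the frame of slot2 between 0.012 and 0.025 m and angle between green_mid's own z axis and vertical below 0.15 rad and angle between the x axis of green_mid and the x axis of ladder, either way round below 0.2 rad) and linear speed of green below 0.02 m/s and contact force between the fingers and green below 0.1 N and distance of each of blue_mid, red_mid from where it was at the start of the episode below 0.02 m and angle between each of blue_mid, red_mid's own z axis and vertical below 0.15 rad and horizontal distance between each of blue_mid, red_mid and next_bay above 0.03 m) or ((x of blue_mid in the frame of slot3 between -0.012 and 0.012 m and y of blue_mid in the frame of slot3 between -0.006 and 0.006 m and z of blue_mid in the frame of slot3 between 0.012 and 0.025 m and angle between blue_mid's own z axis and vertical below 0.15 rad and angle between the x axis of blue_mid and the x axis of ladder, either way round below 0.2 rad) and linear speed of blue below 0.02 m/s and contact force between the fingers and blue below 0.1 N and distance of each of green_mid, red_mid from where it was at the start of the episode below 0.02 m and angle between each of green_mid, red_mid's own z axis and vertical below 0.15 rad and horizontal distance between each of green_mid, red_mid and next_bay above 0.03 m) or ((x of red_mid in the frame of slot4 between -0.012 and 0.012 m and y of red_mid in the frame of slot4 between -0.006 and 0.006 m and z of red_mid in the frame of slot4 between 0.012 and 0.025 m and angle between red_mid's own z axis and vertical below 0.15 rad and angle between the x axis of red_mid and the x axis of ladder, either way round below 0.2 rad) and linear speed of red below 0.02 m/s and contact force between the fingers and red below 0.1 N and distance of each of green_mid, blue_mid from where it was at the start of the episode below 0.02 m and angle between each of green_mid, blue_mid's own z axis and vertical below 0.15 rad and horizontal distance between each of green_mid, blue_mid and next_bay above 0.03 m))); the robot touches nothing.
It fails at once if a second slab is moved out of its place by more than 40 mm (distance of each of green_mid, blue_mid from where it was at the start of the episode above 0.04 m or distance of each of green_mid, red_mid from where it was at the start of the episode above 0.04 m or distance of each of blue_mid, red_mid from where it was at the start of the episode above 0.04 m).
It fails at once if a jar is moved by more than 30 mm (distance of any of jar_a, jar_b from where it was at the start of the episode above 0.03 m).
It also fails if it takes over 64 s, if anything falls off the work surface, if the arm or the gripper's body presses on something with over 40 N, if the wrist force passes 120 N, or if a joint passes its speed limit or range.

## Working session

There is one attempt and no reset: what is moved stays moved. The work goes in short steps, Python scripts to look and compute and a tool call to move; the robot and the scene stay as the last step left them, time stands still between calls to the robot, and variables do not carry over. Pictures are saved under pics/ and viewed, about 8 in all and at most 12, crops included, and the job is handed in when it is done.

Besides the shell and the picture viewer there is one more tool, called after "Emit:" in YAML: its name, and indented under it one key for each argument. play_rows: Moves the arm, as the interface text tells. Its arguments: {"type":"object","properties":{"commands":{"type":"array","items":{"type":"array","items":{"type":"number"}}},"newtons":{"type":"number"}},"required":["commands"]}

```bash
ls; mkdir -p pics
python3 - <<'E'
from cell import r
import cv2
s=r.sense();print({k:(s[k]) for k in('clock','tool_pos','eef_rot','force','grip_width')})
for n in('scene','top'):
    im=r.grab_frame(n);cv2.imwrite(f'pics/{n}0.png',im[:,:,::-1]);print(n,r.get_calibration(n))
a=cv2.imread('pics/scene0.png');b=cv2.imread('pics/top0.png')
cv2.imwrite('pics/top0b.png',cv2.resize(b,(800,600),interpolation=cv2.INTER_CUBIC))
E
```

```text
pics
{'clock': 0.0, 'tool_pos': array([ 0.17301639, -0.60006474,  0.23054855]), 'eef_rot': array([-0.29298362,  2.07269199, -2.06956384]), 'force': array([0.75305044, 0.22047984, 0.06091262]), 'grip_width': 0.08515455285517404}
scene {'mtx': array([[349.86318139,   0.        , 249.82963513],
       [  0.        , 349.86318139, 190.1645961 ],
       [  0.        ,   0.        ,   1.        ]]), 'k1': -0.07002456295243471, 'camera_from_world': array([[ 0.79785992, -0.60283541,  0.00300114, -0.31608712],
       [ 0.43855534,  0.58383464,  0.68323226, -0.40172792],
       [-0.41362877, -0.54380748,  0.73019495, -0.5850663 ],
       [ 0.        ,  0.        ,  0.        ,  1.        ]])}
top {'mtx': array([[471.96755733,   0.        , 251.57721829],
       [  0.        , 471.96755733, 193.06460553],
       [  0.        ,   0.        ,   1.        ]]), 'k1': 0.06800279716261301, 'camera_from_world': array([[-0.02828665, -0.99924095, -0.02678411,  0.21500824],
       [ 0.99752884, -0.02994184,  0.06355867, -0.52308592],
       [-0.06431239, -0.02492006,  0.99761862, -0.93616026],
       [ 0.        ,  0.        ,  0.        ,  1.        ]])}
```

View pics/scene0.png

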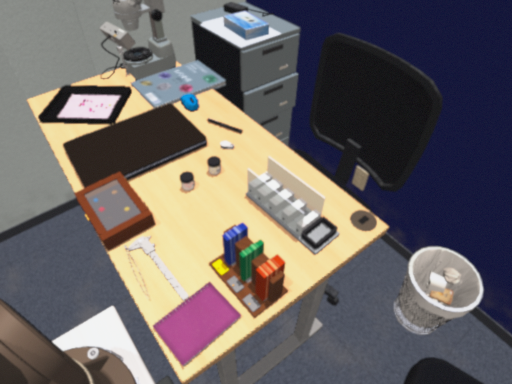

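View pics/top0b.png

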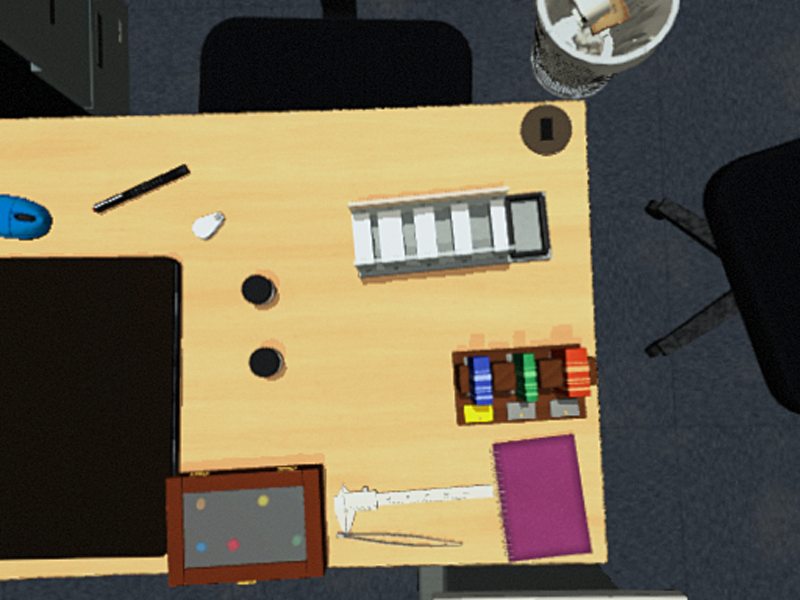

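```bash
cat > h.py <<'E'
import numpy as np,cv2
from cell import r
def proj(n,P):
    c=r.get_calibration(n);P=np.atleast_2d(P);T=c['camera_from_world']
    q=P@T[:3,:3].T+T[:3,3];s=np.c_[q[:,0],-q[:,1]]/-q[:,2:3]
    s=s*(1+c['k1']*(s**2).sum(1,keepdims=True));m=c['mtx'];return s@m[:2,:2].T+m[:2,2]
def back(n,uv,z):
    c=r.get_calibration(n);uv=np.atleast_2d(uv).astype(float);m=c['mtx'];T=c['camera_from_world']
    d=(uv-m[:2,2])/np.diag(m)[:2];s=d.copy()
    for _ in range(20): s=d/(1+c['k1']*(s**2).sum(1,keepdims=True))
    R=T[:3,:3];o=-R.T@T[:3,3];w=np.c_[s[:,0],-s[:,1],-np.ones(len(s))]@R
    return o+w*((np.broadcast_to(z,len(w))-o[2])/w[:,2])[:,None]
def crop(im,u0,v0,u1,v1,k,fn):
    a=cv2.resize(np.ascontiguousarray(im[v0:v1,u0:u1,::-1]),None,fx=k,fy=k,interpolation=cv2.INTER_CUBIC)
    for u in range(-(-u0//10)*10,u1,10):
        cv2.line(a,(int((u-u0+.5)*k),0),(int((u-u0+.5)*k),4 if u%50 else 12),(0,0,255),1)
    for v in range(-(-v0//10)*10,v1,10):
        cv2.line(a,(0,int((v-v0+.5)*k)),(4 if v%50 else 12,int((v-v0+.5)*k)),(0,0,255),1)
    cv2.imwrite(fn,a)
E
python3 - <<'E'
from h import *
im=cv2.imread('pics/top0.png')[:,:,::-1]
a=im[115:185,220:358];b=im[215:277,282:390]
crop(im,220,115,360,185,5.7,'pics/a.png');crop(im,280,215,390,277,5.7,'pics/b.png')
A=cv2.imread('pics/a.png');A=cv2.resize(A,None,fx=.74,fy=.74);B=cv2.resize(cv2.imread('pics/b.png'),None,fx=.74,fy=.74)
o=np.zeros((A.shape[0]+B.shape[0],max(A.shape[1],B.shape[1]),3),np.uint8);o[:A.shape[0],:A.shape[1]]=A;o[A.shape[0]:,:B.shape[1]]=B
cv2.imwrite('pics/top_crops.png',o);print(o.shape,A.shape)
im=cv2.imread('pics/scene0.png')[:,:,::-1]
crop(im,205,155,345,312,3.8,'pics/scene_crop.png')
from scipy.spatial.transform import Rotation as R
print(R.from_rotvec(r.sense()['eef_rot']).as_matrix().round(3))
E
```

```text
(556, 591, 3) (295, 591, 3)
[[-0.961 -0.001  0.277]
 [-0.277  0.001 -0.961]
 [ 0.    -1.    -0.001]]
```

View pics/top_crops.png

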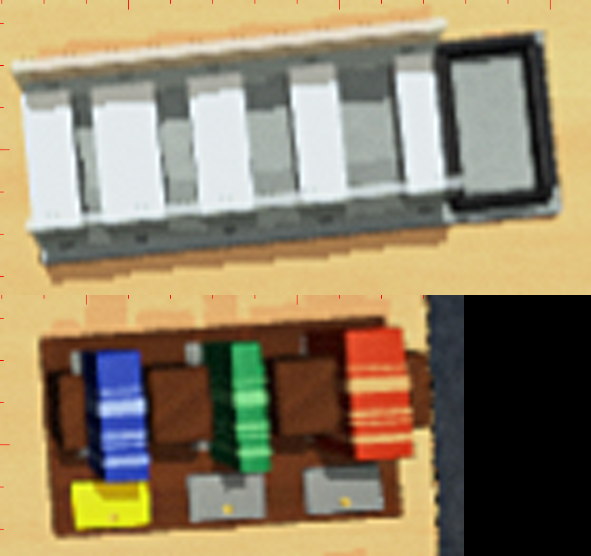

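View pics/scene_crop.png

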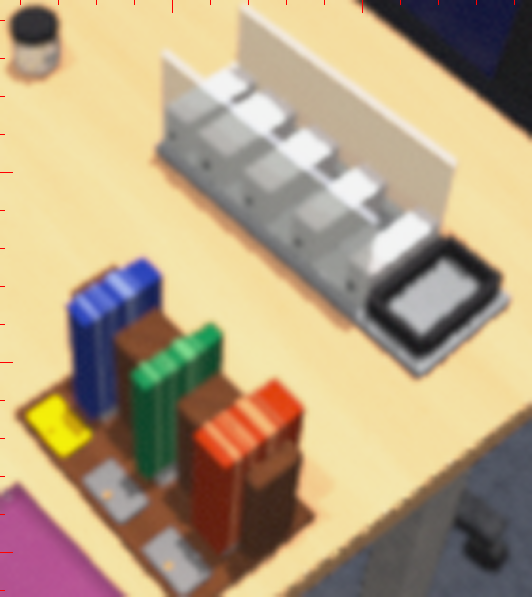

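Run:
```python
from h import *
k=5.7*.74
A=lambda x,y:(220+x/k-.5,115+y/k-.5)
B=lambda x,y:(280+x/k-.5,215+(y-295)/k-.5)
p=lambda uv,z:back('top',[uv],z)[0].round(4)
for n in('top','scene'):
    T=r.get_calibration(n)['camera_from_world'];print('cam',-T[:3,:3].T@T[:3,3])
print('rail',p(A(13,68),.095),p(A(443,22),.095),p(A(30,230),.095),p(A(450,186),.095))
print('base',p(A(45,262),0),p(A(558,212),0.01),p(A(545,35),.01))
P=[p(A(*q),.03) for q in[(447,48),(530,40),(552,198),(455,208)]];print('rim outer',P)
print('slats',[p(A(x,150),.04) for x in(76,97,163,194,249,293,347,399,442)])
print('blue top',[p(B(*q),.108) for q in[(96,352),(138,350),(149,465),(104,468)]])
print('tags',[p(B(*q),.008) for q in[(112,505),(227,497),(343,490)]])
a=P[0];yaw=np.arctan2(*(p(A(13,68),.095)-p(A(443,22),.095))[:2]);print('yaw',yaw)
# rectified views: ladder-frame axes, plane z
c=(p(A(75,215),.04)+p(A(442,80),.04))/2;print(c)
ey=np.array([np.sin(yaw),np.cos(yaw)]);ex=np.array([ey[1],-ey[0]])
def rect(n,im,c,z,hx,hy,s=.0004):
    gy=np.arange(hy,-hy,-s);gx=np.arange(hx,-hx,-s);Y,X=np.meshgrid(gy,gx)
    W=c[:2]+X[...,None]*ex+Y[...,None]*ey
    uv=proj(n,np.c_[W.reshape(-1,2),np.full(X.size,z)]).astype(np.float32).reshape(X.shape+(2,))
    return cv2.remap(im,uv,None,cv2.INTER_CUBIC)
t=cv2.imread('pics/top0.png');s=cv2.imread('pics/scene0.png')
cc=c[:2]-.03*ey
o=np.vstack([rect('top',t,cc,.04,.052,.15),rect('scene',s,cc,.04,.052,.15)])
print(o.shape,cc,ex,ey);cv2.imwrite('pics/rect.png',o)
```

```text
cam [0.46766845 0.17585372 0.97293635]
cam [ 0.18637291 -0.27416926  0.70263456]
rail [0.6435 0.249  0.095 ] [0.6575 0.0575 0.095 ] [0.5708 0.2433 0.095 ] [0.5844 0.0571 0.095 ]
base [0.5659 0.2436 0.    ] [ 0.5813 -0.0056  0.01  ] [ 0.6677 -0.0027  0.01  ]
rim outer [array([0.659 , 0.0473, 0.03  ]), array([0.6614, 0.0081, 0.03  ]), array([0.5857, 0.0007, 0.03  ]), array([0.5824, 0.0463, 0.03  ])]
slats [array([0.6145, 0.2247, 0.04  ]), array([0.6142, 0.2148, 0.04  ]), array([0.6132, 0.1837, 0.04  ]), array([0.6127, 0.169 , 0.04  ]), array([0.6118, 0.1431, 0.04  ]), array([0.6112, 0.1225, 0.04  ]), array([0.6103, 0.0971, 0.04  ]), array([0.6095, 0.0728, 0.04  ]), array([0.6088, 0.0528, 0.04  ])]
blue top [array([0.4569, 0.107 , 0.108 ]), array([0.4573, 0.0889, 0.108 ]), array([0.408 , 0.0861, 0.108 ]), array([0.4072, 0.1054, 0.108 ])]
tags [array([0.3826, 0.0941, 0.008 ]), array([0.3851, 0.0393, 0.008 ]), array([ 0.3872, -0.0156,  0.008 ])]
yaw -0.07297722204609383
[0.6128 0.1388 0.04  ]
(520, 750, 3) [0.61498737 0.10887985] [0.99733834 0.07291246] [-0.07291246  0.99733834]
```

View pics/rect.png

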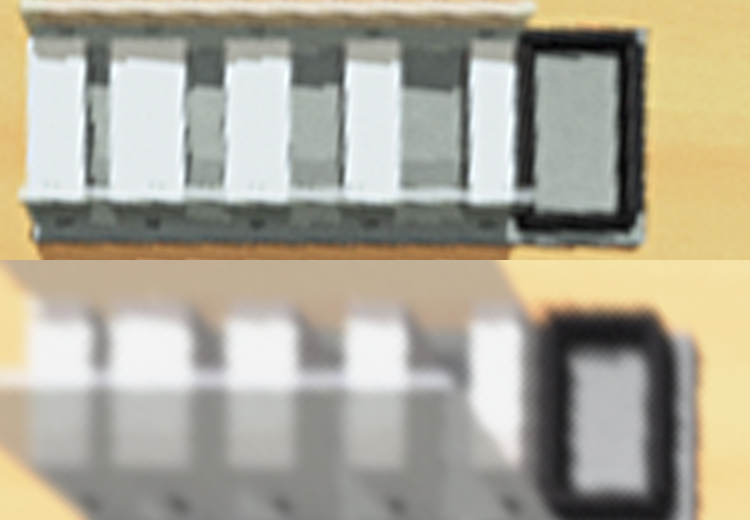

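```bash
cat > plan.py <<'E'
import sys,numpy as np
from scipy.spatial.transform import Rotation as R
from cell import r
# frames
ex=np.array([.99734,.07291]);ey=np.array([-.07291,.99734]);cc=np.array([.61499,.10888])
L=dict(slot1=.1104,slot2=.0670,slot3=.0226,slot4=-.0244,pocket=-.0842)
def lad(n,x=.0025): return cc+x*ex+L[n]*ey
def state():
    s=r.sense();M=R.from_rotvec(s['eef_rot']).as_matrix();phi=np.degrees(np.arctan2(M[1,2],M[0,2]))
    print('t %.2f pos %s phi %.2f tilt %.2f F %s w %.4f'%(s['clock'],s['tool_pos'].round(4),phi,np.degrees(np.arccos(-M[2,1])),s['force'].round(1),s['grip_width']));return s['tool_pos'],phi
def plan(tgt,phit,grip,step=.024):
    """rows to reach tgt with jaw direction phit (deg)"""
    p,phi=state();tgt=np.array(tgt);dphi=(phit-phi+180)%360-180
    n=max(1,int(np.ceil(max(np.linalg.norm(tgt-p)/step,abs(dphi)/6.9))))
    while True:
        q=p.copy();f=phi;rows=[];ok=True
        for i in range(n):
            a=np.radians(f);d=(tgt-q)/(n-i)
            t=[d[0]*np.sin(a)-d[1]*np.cos(a),-d[2],d[0]*np.cos(a)+d[1]*np.sin(a)]
            t=np.round(np.array(t)/.02,2);ok&=abs(t).max()<=1
            w=round(-(dphi-(f-phi))/(n-i)/180,4)
            q=q+.02*np.array([t[0]*np.sin(a)+t[2]*np.cos(a),-t[0]*np.cos(a)+t[2]*np.sin(a),-t[1]]);f-=w*180
            rows.append('[%g,%g,%g,0,%g,0,%g]'%(*t,w,grip))
        if ok:break
        n+=1
    print(n,'rows -> ',q.round(4),round(f,2))
    for i in range(0,n,8):print('['+','.join(rows[i:i+8])+']')
E
python3 - <<'E'
from plan import *
plan([.432,.0965,.20],2.4,-1)
E
```

```text
t 0.10 pos [ 0.173  -0.6001  0.2306] phi -73.91 tilt 0.08 F [-0.   1.1  0.1] w 0.0853
38 rows ->  [0.4321 0.0965 0.2   ] 2.41
[[-0.58,0.04,-0.79,0,-0.0112,0,-1],[-0.61,0.04,-0.77,0,-0.0112,0,-1],[-0.64,0.04,-0.74,0,-0.0112,0,-1],[-0.66,0.04,-0.72,0,-0.0112,0,-1],[-0.69,0.04,-0.7,0,-0.0112,0,-1],[-0.71,0.04,-0.67,0,-0.0112,0,-1],[-0.73,0.04,-0.65,0,-0.0111,0,-1],[-0.76,0.04,-0.62,0,-0.0112,0,-1]]
[[-0.78,0.04,-0.59,0,-0.0111,0,-1],[-0.8,0.04,-0.57,0,-0.0112,0,-1],[-0.82,0.04,-0.54,0,-0.0111,0,-1],[-0.83,0.04,-0.51,0,-0.0112,0,-1],[-0.85,0.04,-0.48,0,-0.0111,0,-1],[-0.87,0.04,-0.45,0,-0.0112,0,-1],[-0.88,0.04,-0.42,0,-0.0111,0,-1],[-0.9,0.04,-0.39,0,-0.0112,0,-1]]
[[-0.91,0.04,-0.36,0,-0.0111,0,-1],[-0.92,0.04,-0.32,0,-0.0112,0,-1],[-0.93,0.04,-0.29,0,-0.0111,0,-1],[-0.94,0.04,-0.26,0,-0.0112,0,-1],[-0.95,0.04,-0.23,0,-0.0111,0,-1],[-0.96,0.04,-0.19,0,-0.0112,0,-1],[-0.96,0.04,-0.16,0,-0.0111,0,-1],[-0.97,0.04,-0.12,0,-0.0112,0,-1]]
[[-0.97,0.04,-0.09,0,-0.0111,0,-1],[-0.98,0.04,-0.06,0,-0.0112,0,-1],[-0.98,0.04,-0.02,0,-0.0111,0,-1],[-0.98,0.04,0.01,0,-0.0112,0,-1],[-0.98,0.04,0.05,0,-0.0111,0,-1],[-0.97,0.04,0.08,0,-0.0112,0,-1],[-0.97,0.04,0.12,0,-0.0111,0,-1],[-0.97,0.04,0.15,0,-0.0112,0,-1]]
[[-0.96,0.04,0.18,0,-0.0111,0,-1],[-0.95,0.04,0.22,0,-0.0112,0,-1],[-0.94,0.04,0.25,0,-0.0111,0,-1],[-0.94,0.04,0.28,0,-0.0112,0,-1],[-0.92,0.05,0.31,0,-0.0111,0,-1],[-0.92,0.04,0.35,0,-0.0112,0,-1]]
```

Emit:
play_rows:
  commands:
    - [-0.58,0.04,-0.79,0,-0.011,0,-1]
    - [-0.61,0.04,-0.77,0,-0.011,0,-1]
    - [-0.64,0.04,-0.74,0,-0.011,0,-1]
    - [-0.66,0.04,-0.72,0,-0.011,0,-1]
    - [-0.69,0.04,-0.7,0,-0.011,0,-1]
    - [-0.71,0.04,-0.67,0,-0.011,0,-1]
    - [-0.73,0.04,-0.65,0,-0.011,0,-1]
    - [-0.76,0.04,-0.62,0,-0.011,0,-1]

```text
clock: 0.77
tool_pos: [0.2282, -0.4526, 0.2246]
eef_rot: [-0.547, 1.906, -1.905]
force: [0.5, 0.1, 0.0]
grip_width: 0.0854
```

Emit:
play_rows:
  commands:
    - [-0.78,0.04,-0.59,0,-0.011,0,-1]
    - [-0.8,0.04,-0.57,0,-0.011,0,-1]
    - [-0.82,0.04,-0.54,0,-0.011,0,-1]
    - [-0.83,0.04,-0.51,0,-0.011,0,-1]
    - [-0.85,0.04,-0.48,0,-0.011,0,-1]
    - [-0.87,0.04,-0.45,0,-0.011,0,-1]
    - [-0.88,0.04,-0.42,0,-0.011,0,-1]
    - [-0.9,0.04,-0.39,0,-0.011,0,-1]

```text
clock: 1.43
tool_pos: [0.2841, -0.3057, 0.2184]
eef_rot: [-0.767, 1.726, -1.726]
force: [-0.1, 0.7, -0.4]
grip_width: 0.0854
```

Emit:
play_rows:
  commands:
    - [-0.91,0.04,-0.36,0,-0.011,0,-1]
    - [-0.92,0.04,-0.32,0,-0.011,0,-1]
    - [-0.93,0.04,-0.29,0,-0.011,0,-1]
    - [-0.94,0.04,-0.26,0,-0.011,0,-1]
    - [-0.95,0.04,-0.23,0,-0.011,0,-1]
    - [-0.96,0.04,-0.19,0,-0.011,0,-1]
    - [-0.96,0.04,-0.16,0,-0.011,0,-1]
    - [-0.97,0.04,-0.12,0,-0.011,0,-1]

```text
clock: 2.1
tool_pos: [0.3398, -0.1597, 0.2121]
eef_rot: [-0.957, 1.537, -1.538]
force: [0.4, -0.5, -1.2]
grip_width: 0.0854
```

Emit:
play_rows:
  commands:
    - [-0.97,0.04,-0.09,0,-0.011,0,-1]
    - [-0.98,0.04,-0.06,0,-0.011,0,-1]
    - [-0.98,0.04,-0.02,0,-0.011,0,-1]
    - [-0.98,0.04,0.01,0,-0.011,0,-1]
    - [-0.98,0.04,0.05,0,-0.011,0,-1]
    - [-0.97,0.04,0.08,0,-0.011,0,-1]
    - [-0.97,0.04,0.12,0,-0.011,0,-1]
    - [-0.97,0.04,0.15,0,-0.011,0,-1]

```text
clock: 2.77
tool_pos: [0.3962, -0.0136, 0.2057]
eef_rot: [-1.118, 1.341, -1.341]
force: [-0.3, -1.1, -0.6]
grip_width: 0.0854
```

Run:
```python
from plan import *
plan([.4315,.0965,.17],2.4,-1)
```

```text
t 2.77 pos [ 0.3962 -0.0136  0.2057] phi -10.36 tilt 0.01 F [-0.3 -1.1 -0.6] w 0.0854
6 rows ->  [0.4315 0.0965 0.1701] 2.4
[[-0.96,0.3,0.12,0,-0.0118,0,-1],[-0.95,0.3,0.16,0,-0.0118,0,-1],[-0.94,0.3,0.2,0,-0.0118,0,-1],[-0.94,0.29,0.23,0,-0.0118,0,-1],[-0.92,0.3,0.26,0,-0.0118,0,-1],[-0.92,0.29,0.3,0,-0.0119,0,-1]]
```

Emit:
play_rows:
  commands:
    - [-0.96,0.3,0.12,0,-0.0118,0,-1]
    - [-0.95,0.3,0.16,0,-0.0118,0,-1]
    - [-0.94,0.3,0.2,0,-0.0118,0,-1]
    - [-0.94,0.29,0.23,0,-0.0118,0,-1]
    - [-0.92,0.3,0.26,0,-0.0118,0,-1]
    - [-0.92,0.29,0.3,0,-0.0118,0,-1]
    - [0,0,0,0,0,0,-1]
    - [0,0,0,0,0,0,-1]

```text
clock: 3.43
tool_pos: [0.4312, 0.0962, 0.1698]
eef_rot: [-1.229, 1.179, -1.178]
force: [-0.9, -1.0, 0.0]
grip_width: 0.0853
```

Run:
```python
from plan import *
from h import *
state()
im=r.grab_frame('scene');im2=r.grab_frame('top')
crop(im,190,170,320,310,4,'pics/g1.png');crop(im2,280,190,390,277,4,'pics/g2.png')
a=cv2.imread('pics/g1.png');b=cv2.imread('pics/g2.png')
if a.shape[0]>560:a=a[:560]
o=np.zeros((560,a.shape[1]+b.shape[1],3),np.uint8);o[:a.shape[0],:a.shape[1]]=a;o[:b.shape[0],a.shape[1]:]=b
o=cv2.resize(o,None,fx=.8,fy=.8);cv2.imwrite('pics/g.png',o);print(o.shape)
plan([.4315,.0965,.068],2.4,-1)
```

```text
t 3.43 pos [0.4312 0.0962 0.1698] phi 2.38 tilt 0.06 F [-0.9 -1.   0. ] w 0.0853
(448, 768, 3)
t 3.53 pos [0.4313 0.0944 0.1701] phi 2.20 tilt 0.04 F [-0.2 -0.  -0.7] w 0.0855
6 rows ->  [0.4314 0.0966 0.0681] 2.4
[[-0.02,0.85,0,0,-0.0002,0,-1],[-0.02,0.85,0,0,-0.0002,0,-1],[-0.02,0.85,0,0,-0.0002,0,-1],[-0.02,0.85,0,0,-0.0002,0,-1],[-0.01,0.85,0.01,0,-0.0002,0,-1],[-0.02,0.85,0,0,-0.0001,0,-1]]
```

View pics/g.png

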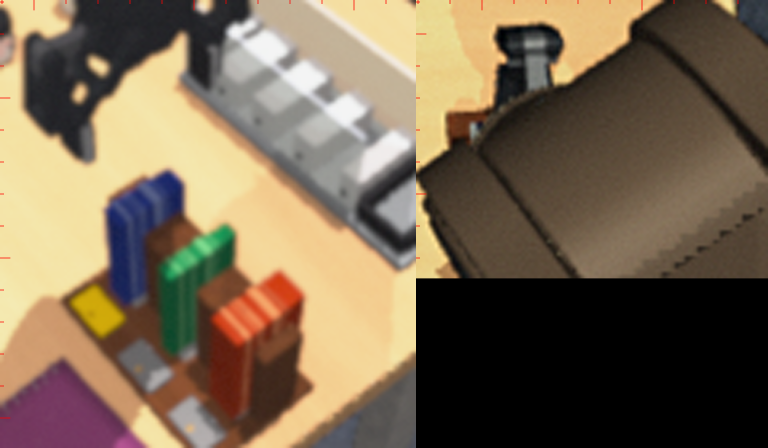

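Emit:
play_rows:
  commands:
    - [-0.05,0.7,0,0,0,0,-1]
    - [-0.05,0.7,0,0,0,0,-1]
    - [0,0.7,0,0,0,0,-1]
    - [0,0.7,0,0,0,0,-1]
    - [0,0.7,0,0,0,0,-1]
    - [0,0.7,0,0,0,0,-1]
    - [0,0.7,0,0,0,0,-1]
    - [0,0,0,0,0,0,-1]

```text
clock: 4.2
tool_pos: [0.4304, 0.095, 0.0705]
eef_rot: [-1.229, 1.184, -1.182]
force: [0.3, -0.1, -0.7]
grip_width: 0.0853
```

Run:
```python
from plan import *
state()
```

```text
t 4.20 pos [0.4304 0.095  0.0705] phi 2.09 tilt 0.18 F [ 0.3 -0.1 -0.7] w 0.0853
```

Emit:
play_rows:
  commands:
    - [0,0,0,0,0,0,1]
    - [0,0,0,0,0,0,1]
    - [0,0,0,0,0,0,1]
    - [0,0,0,0,0,0,1]
    - [0,0,0,0,0,0,1]
    - [0,0,0,0,0,0,1]
    - [0,0,0,0,0,0,1]
    - [0,0,0,0,0,0,1]
  newtons: 40

```text
clock: 4.87
tool_pos: [0.4319, 0.0964, 0.0731]
eef_rot: [-1.226, 1.18, -1.182]
force: [-3.0, -0.4, 7.4]
grip_width: 0.056
```

Emit:
play_rows:
  commands:
    - [0,-0.3,0,0,0,0,1]
    - [0,-0.6,0,0,0,0,1]
    - [0,-0.8,0,0,0,0,1]
    - [0,-0.8,0,0,0,0,1]
    - [0,-0.8,0,0,0,0,1]
    - [0,-0.8,0,0,0,0,1]
    - [0,-0.8,0,0,0,0,1]
    - [0,-0.8,0,0,0,0,1]

```text
clock: 5.53
tool_pos: [0.4315, 0.0964, 0.1876]
eef_rot: [-1.227, 1.181, -1.181]
force: [-0.1, 0.7, -3.2]
grip_width: 0.056
```

Run:
```python
from plan import *
p=lad('pocket');print(p)
plan([*p,.185],np.degrees(np.arctan2(ex[1],ex[0])),1)
```

```text
[0.62362237 0.02508625]
t 5.53 pos [0.4315 0.0964 0.1876] phi 2.19 tilt 0.03 F [-0.1  0.7 -3.2] w 0.0560
10 rows ->  [0.6237 0.0251 0.185 ] 4.17
[[0.39,0.01,0.95,0,-0.0011,0,1],[0.4,0.01,0.94,0,-0.0011,0,1],[0.4,0.01,0.94,0,-0.0011,0,1],[0.4,0.01,0.94,0,-0.0011,0,1],[0.41,0.01,0.94,0,-0.0011,0,1],[0.41,0.02,0.94,0,-0.0011,0,1],[0.41,0.01,0.94,0,-0.0011,0,1],[0.42,0.02,0.94,0,-0.0011,0,1]]
[[0.42,0.01,0.93,0,-0.0011,0,1],[0.42,0.02,0.94,0,-0.0011,0,1]]
```

Emit:
play_rows:
  commands:
    - [0.39,0.01,0.95,0,-0.001,0,1]
    - [0.4,0.01,0.94,0,-0.001,0,1]
    - [0.4,0.01,0.94,0,-0.001,0,1]
    - [0.4,0.01,0.94,0,-0.001,0,1]
    - [0.41,0.01,0.94,0,-0.001,0,1]
    - [0.41,0.02,0.94,0,-0.001,0,1]
    - [0.41,0.01,0.94,0,-0.001,0,1]
    - [0.42,0.02,0.94,0,-0.001,0,1]

```text
clock: 6.2
tool_pos: [0.586, 0.0385, 0.1847]
eef_rot: [-1.238, 1.162, -1.162]
force: [0.5, -0.1, -2.9]
grip_width: 0.0559
```

Emit:
play_rows:
  commands:
    - [0.42,0.01,0.93,0,-0.001,0,1]
    - [0.42,0.02,0.94,0,-0.001,0,1]
    - [0,0,0,0,0,0,1]
    - [0,0,0,0,0,0,1]

```text
clock: 6.53
tool_pos: [0.6241, 0.0241, 0.1835]
eef_rot: [-1.241, 1.159, -1.158]
force: [0.1, 1.9, -3.3]
grip_width: 0.0559
```

Run:
```python
from plan import *
plan([*lad('pocket'),.085],np.degrees(np.arctan2(ex[1],ex[0])),1,step=.016)
```

```text
t 6.53 pos [0.6241 0.0241 0.1835] phi 3.90 tilt 0.03 F [ 0.1  1.9 -3.3] w 0.0559
7 rows ->  [0.6236 0.0251 0.0849] 4.17
[[-0.01,0.7,-0,0,-0.0002,0,1],[-0.01,0.7,-0,0,-0.0002,0,1],[-0.01,0.71,-0,0,-0.0002,0,1],[-0,0.7,-0,0,-0.0002,0,1],[-0.01,0.71,-0.01,0,-0.0002,0,1],[-0,0.7,-0,0,-0.0003,0,1],[-0.01,0.71,-0.01,0,-0.0002,0,1]]
```

Emit:
play_rows:
  commands:
    - [0,0.7,0,0,0,0,1]
    - [-0.02,0.7,0,0,0,0,1]
    - [-0.02,0.7,0,0,0,0,1]
    - [0,0.7,0,0,0,0,1]
    - [0,0.7,0,0,0,0,1]
    - [0,0.6,0,0,0,0,1]
    - [0,0.4,0,0,0,0,1]
    - [0,0,0,0,0,0,1]

```text
clock: 7.2
tool_pos: [0.6222, 0.0255, 0.092]
eef_rot: [-1.244, 1.159, -1.156]
force: [-1.5, 0.6, -2.1]
grip_width: 0.0557
```

Run:
```python
from plan import *
from h import *
state();print(lad('pocket'))
im=r.grab_frame('scene');crop(im,230,150,345,260,5,'pics/p1.png')
```

```text
t 7.20 pos [0.6222 0.0255 0.092 ] phi 4.01 tilt 0.16 F [-1.5  0.6 -2.1] w 0.0557
[0.62362237 0.02508625]
```

View pics/p1.png

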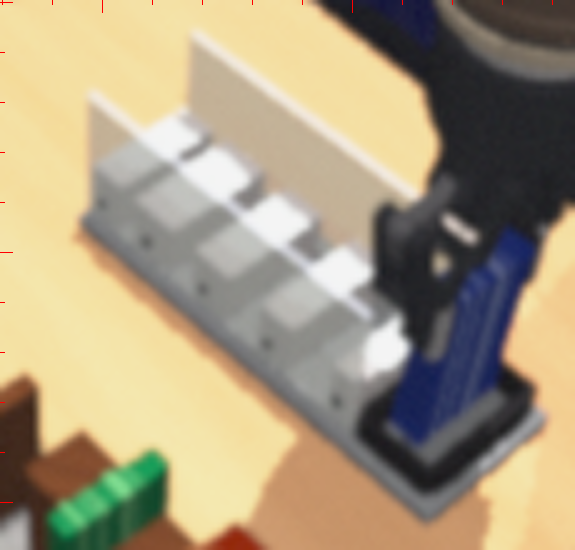

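Emit:
play_rows:
  commands:
    - [0,0.2,0,0,0,0,1]
    - [0,0.2,0,0,0,0,1]
    - [0,0.15,0.03,0,0,0,1]
    - [0,0.1,0.03,0,0,0,1]
    - [0,0.1,0,0,0,0,1]
    - [0,0.05,0,0,0,0,1]
    - [0,0.05,0,0,0,0,1]
    - [0,0,0,0,0,0,1]

```text
clock: 7.92
tool_pos: [0.6248, 0.0257, 0.0764]
eef_rot: [-1.241, 1.158, -1.158]
force: [0.1, -0.2, -2.5]
grip_width: 0.0557
```

Emit:
play_rows:
  commands:
    - [0,0.05,0,0,0,0,1]
    - [0,0.05,0,0,0,0,1]
    - [0,0,0,0,0,0,1]

```text
clock: 8.17
tool_pos: [0.6251, 0.0259, 0.0753]
eef_rot: [-1.241, 1.157, -1.158]
force: [-2.1, -0.2, 4.2]
grip_width: 0.0555
```

Emit:
play_rows:
  commands:
    - [0,0,0,0,0,0,-1]
    - [0,0,0,0,0,0,-1]
    - [0,0,0,0,0,0,-1]
    - [0,0,0,0,0,0,-1]
    - [0,0,0,0,0,0,-1]
    - [0,0,0,0,0,0,-1]
    - [0,0,0,0,0,0,-1]

```text
clock: 8.75
tool_pos: [0.6249, 0.0257, 0.0745]
eef_rot: [-1.241, 1.158, -1.158]
force: [0.2, 0.3, -0.3]
grip_width: 0.0854
```

Emit:
play_rows:
  commands:
    - [0,-0.5,0,0,0,0,-1]
    - [0,-0.9,0,0,0,0,-1]
    - [0,-0.9,0,0,0,0,-1]
    - [0,-0.9,0,0,0,0,-1]
    - [0,-0.9,0,0,0,0,-1]
    - [0,-0.9,0,0,0,0,-1]
    - [0,-0.9,0,0,0,0,-1]

```text
clock: 9.33
tool_pos: [0.6248, 0.0258, 0.1943]
eef_rot: [-1.241, 1.157, -1.158]
force: [0.4, 0.1, 1.2]
grip_width: 0.0856
```

Run:
```python
from plan import *
from h import *
p,f=state();print(r.sense()['joints'].round(2))
im=r.grab_frame('scene');crop(im,230,150,345,260,5,'pics/p2.png')
# blue pixels -> compare with model projections
p=lad('pocket')
plan([*p,.185],np.degrees(np.arctan2(ey[1],ey[0])),-1)
plan([*p,.185],np.degrees(np.arctan2(-ey[1],-ey[0])),-1)
```

```text
t 9.33 pos [0.6248 0.0258 0.1943] phi 4.00 tilt 0.03 F [0.4 0.1 1.2] w 0.0856
[ 0.27  0.54 -0.6   1.58  0.33  1.12 -0.34]
t 9.38 pos [0.6266 0.0264 0.1981] phi 4.00 tilt 0.32 F [1.1 0.1 1.9] w 0.0851
14 rows ->  [0.6235 0.0251 0.1849] 94.18
[[0,0.05,-0.01,0,-0.0358,0,-1],[0,0.05,-0.01,0,-0.0358,0,-1],[0,0.05,-0.01,0,-0.0358,0,-1],[0,0.05,-0.01,0,-0.0358,0,-1],[-0,0.05,-0.01,0,-0.0358,0,-1],[-0,0.05,-0.01,0,-0.0358,0,-1],[-0,0.04,-0.01,0,-0.0358,0,-1],[-0.01,0.05,-0.01,0,-0.0358,0,-1]]
[[-0.01,0.04,-0.01,0,-0.0358,0,-1],[-0.01,0.05,-0.01,0,-0.0358,0,-1],[-0.01,0.04,-0.01,0,-0.0358,0,-1],[-0.01,0.05,-0.01,0,-0.0357,0,-1],[-0.01,0.04,-0.01,0,-0.0358,0,-1],[-0.01,0.05,-0.01,0,-0.0357,0,-1]]
t 9.38 pos [0.6266 0.0264 0.1981] phi 4.00 tilt 0.32 F [1.1 0.1 1.9] w 0.0851
14 rows ->  [0.6236 0.0252 0.1849] -85.82
[[0,0.05,-0.01,0,0.0356,0,-1],[0.01,0.05,-0.01,0,0.0356,0,-1],[0.01,0.05,-0.01,0,0.0356,0,-1],[0.01,0.05,-0.01,0,0.0357,0,-1],[0.01,0.05,-0.01,0,0.0356,0,-1],[0.01,0.05,-0.01,0,0.0357,0,-1],[0.01,0.04,-0.01,0,0.0356,0,-1],[0.01,0.05,-0,0,0.0357,0,-1]]
[[0.01,0.04,-0,0,0.0356,0,-1],[0.01,0.05,-0,0,0.0357,0,-1],[0.01,0.04,-0,0,0.0356,0,-1],[0.01,0.05,-0,0,0.0357,0,-1],[0.01,0.04,-0,0,0.0356,0,-1],[0.01,0.05,-0.01,0,0.0357,0,-1]]
```

View pics/p2.png

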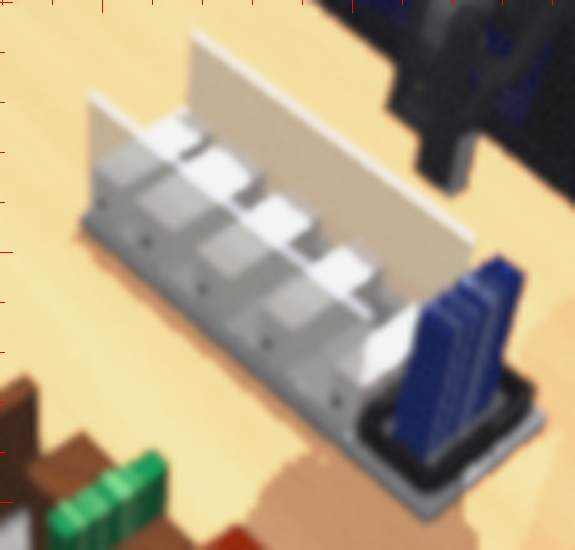

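Emit:
play_rows:
  commands:
    - [0,0.05,-0.01,0,-0.036,0,-1]
    - [0,0.05,-0.01,0,-0.036,0,-1]
    - [0,0.05,-0.01,0,-0.036,0,-1]
    - [0,0.05,-0.01,0,-0.036,0,-1]
    - [0,0.05,-0.01,0,-0.036,0,-1]
    - [0,0.05,-0.01,0,-0.036,0,-1]
    - [0,0.05,-0.01,0,-0.036,0,-1]
    - [0,0.05,-0.01,0,-0.036,0,-1]

```text
clock: 10.05
tool_pos: [0.6235, 0.025, 0.1851]
eef_rot: [-1.521, 0.462, -0.463]
force: [0.5, 0.2, -0.0]
grip_width: 0.0852
```

Emit:
play_rows:
  commands:
    - [-0.01,0.05,-0.01,0,-0.036,0,-1]
    - [-0.01,0.05,-0.01,0,-0.036,0,-1]
    - [-0.01,0.05,-0.01,0,-0.036,0,-1]
    - [-0.01,0.05,-0.01,0,-0.036,0,-1]
    - [-0.01,0.05,-0.01,0,-0.035,0,-1]
    - [-0.01,0.05,-0.01,0,-0.035,0,-1]
    - [0,0,0,0,0,0,-1]
    - [0,0,0,0,0,0,-1]

```text
clock: 10.72
tool_pos: [0.622, 0.0241, 0.1788]
eef_rot: [-1.57, -0.057, 0.057]
force: [0.2, 0.0, 0.0]
grip_width: 0.0852
```

Run:
```python
from plan import *
plan([.6236,.0255,.072],np.degrees(np.arctan2(ey[1],ey[0])),-1,step=.016);print(r.sense()['joints'].round(2))
```

```text
t 10.72 pos [0.622  0.0241 0.1788] phi 94.14 tilt 0.02 F [0.2 0.  0. ] w 0.0852
7 rows ->  [0.6235 0.0254 0.072 ] 94.18
[[0.01,0.76,0.01,0,-0,0,-1],[0.01,0.76,0.01,0,-0,0,-1],[0.01,0.76,0.01,0,-0,0,-1],[0.01,0.76,0.01,0,-0.0001,0,-1],[0.01,0.77,0.01,0,-0,0,-1],[0.02,0.76,0.01,0,-0.0001,0,-1],[0.01,0.77,0,0,-0,0,-1]]
[ 0.47  0.67 -0.97  1.59  0.58  1.19  1.03]
```

Emit:
play_rows:
  commands:
    - [0.01,0.75,0.02,0,0,0,-1]
    - [0.01,0.75,0.02,0,0,0,-1]
    - [0.01,0.75,0.01,0,0,0,-1]
    - [0.01,0.75,0.01,0,0,0,-1]
    - [0.01,0.75,0.01,0,0,0,-1]
    - [0.02,0.75,0.01,0,0,0,-1]
    - [0.01,0.75,0,0,0,0,-1]
    - [0,0,0,0,0,0,-1]

```text
clock: 11.38
tool_pos: [0.6218, 0.0253, 0.0698]
eef_rot: [-1.571, -0.056, 0.063]
force: [-0.2, -0.6, -0.1]
grip_width: 0.0853
```

Emit:
play_rows:
  commands:
    - [0,0,0,0,0,0,1]
    - [0,0,0,0,0,0,1]
    - [0,0,0,0,0,0,1]
    - [0,0,0,0,0,0,1]
    - [0,0,0,0,0,0,1]
    - [0,0,0,0,0,0,1]
    - [0,0,0,0,0,0,1]
    - [0,0,0,0,0,0,1]
  newtons: 30

```text
clock: 12.05
tool_pos: [0.6239, 0.0259, 0.0741]
eef_rot: [-1.57, -0.06, 0.059]
force: [-0.8, -0.8, 5.9]
grip_width: 0.0187
```

Emit:
play_rows:
  commands:
    - [0,0,0,0,0,0,1]
    - [0,0,0,0,0,0,1]
    - [0,0,0,0,0,0,1]
  newtons: 30

```text
clock: 12.3
tool_pos: [0.6239, 0.0259, 0.0741]
eef_rot: [-1.57, -0.06, 0.059]
force: [-0.9, -0.9, 5.5]
grip_width: 0.0188
```

Run:
```python
from plan import *
state()
```

```text
t 12.30 pos [0.6239 0.0259 0.0741] phi 94.34 tilt 0.05 F [-0.9 -0.9  5.5] w 0.0188
```

Emit:
play_rows:
  commands:
    - [0,-0.3,0,0,0,0,1]
    - [0,-0.6,0,0,0,0,1]
    - [0,-0.9,0,0,0,0,1]
    - [0,-0.9,0,0,0,0,1]
    - [0,-0.9,0,0,0,0,1]
    - [0,-0.9,0,0,0,0,1]
    - [0,-0.9,0,0,0,0,1]
    - [0,-0.2,0,0,0,0,1]

```text
clock: 12.97
tool_pos: [0.6246, 0.0268, 0.1892]
eef_rot: [-1.569, -0.063, 0.057]
force: [0.9, 0.9, -1.3]
grip_width: 0.0186
```

Run:
```python
from plan import *
print([ (k,lad(k).round(4)) for k in L])
plan([*lad('slot1',.0015),.18],94.18,1,step=.02);print(r.sense()['joints'].round(2))
```

```text
[('slot1', array([0.6094, 0.2192])), ('slot2', array([0.6126, 0.1759])), ('slot3', array([0.6158, 0.1316])), ('slot4', array([0.6193, 0.0847])), ('pocket', array([0.6236, 0.0251]))]
t 12.97 pos [0.6246 0.0268 0.1892] phi 94.36 tilt 0.24 F [ 0.9  0.9 -1.3] w 0.0186
10 rows ->  [0.6084 0.2192 0.18  ] 94.18
[[-0.01,0.05,0.96,0,0.0001,0,1],[-0.01,0.05,0.97,0,0.0001,0,1],[-0.01,0.05,0.96,0,0.0001,0,1],[-0.01,0.04,0.97,0,0.0001,0,1],[-0.01,0.05,0.96,0,0.0001,0,1],[-0.01,0.04,0.97,0,0.0001,0,1],[-0.01,0.05,0.96,0,0.0001,0,1],[-0.01,0.04,0.97,0,0.0001,0,1]]
[[-0,0.05,0.96,0,0.0001,0,1],[-0.01,0.04,0.97,0,0.0001,0,1]]
[ 0.47  0.66 -0.97  1.57  0.57  1.21  1.04]
```

Emit:
play_rows:
  commands:
    - [-0.01,0.05,0.96,0,0,0,1]
    - [-0.01,0.05,0.97,0,0,0,1]
    - [-0.01,0.05,0.96,0,0,0,1]
    - [-0.01,0.04,0.97,0,0,0,1]
    - [-0.01,0.05,0.96,0,0,0,1]
    - [-0.01,0.04,0.97,0,0,0,1]
    - [-0.01,0.05,0.96,0,0,0,1]
    - [-0.01,0.04,0.97,0,0,0,1]

```text
clock: 13.63
tool_pos: [0.6097, 0.1805, 0.1776]
eef_rot: [-1.57, -0.059, 0.06]
force: [0.0, 1.2, -2.8]
grip_width: 0.0188
```

Emit:
play_rows:
  commands:
    - [-0.01,0.05,0.96,0,0,0,1]
    - [-0.01,0.04,0.97,0,0,0,1]
    - [0,0,0,0,0,0,1]
    - [0,0,0,0,0,0,1]
    - [0,0,0,0,0,0,1]

```text
clock: 14.05
tool_pos: [0.6068, 0.2176, 0.1758]
eef_rot: [-1.571, -0.059, 0.06]
force: [0.2, -0.1, -1.7]
grip_width: 0.0188
```

Run:
```python
from plan import *
plan([*lad('slot1',.0015),.112],94.18,1,step=.014);print(r.sense()['joints'].round(2))
```

```text
t 14.05 pos [0.6068 0.2176 0.1758] phi 94.35 tilt 0.06 F [ 0.2 -0.1 -1.7] w 0.0188
5 rows ->  [0.6085 0.2191 0.112 ] 94.18
[[0.02,0.64,0.01,0,0.0002,0,1],[0.02,0.64,0.01,0,0.0002,0,1],[0.02,0.64,0.02,0,0.0002,0,1],[0.01,0.64,0.01,0,0.0002,0,1],[0.02,0.63,0.02,0,0.0001,0,1]]
[ 0.14  0.7  -0.94  1.53  0.59  1.21  0.75]
```

Emit:
play_rows:
  commands:
    - [0.02,0.6,0.02,0,0,0,1]
    - [0.02,0.6,0.02,0,0,0,1]
    - [0.02,0.6,0.02,0,0,0,1]
    - [0.02,0.6,0.02,0,0,0,1]
    - [0.02,0.4,0.02,0,0,0,1]
    - [0,0,0,0,0,0,1]
    - [0,0,0,0,0,0,1]

```text
clock: 14.63
tool_pos: [0.6084, 0.2203, 0.1195]
eef_rot: [-1.57, -0.059, 0.061]
force: [-0.4, -0.1, -2.8]
grip_width: 0.019
```

Run:
```python
from plan import *
from h import *
state()
im=r.grab_frame('scene');crop(im,230,130,345,245,5,'pics/s1.png')
state()
```

```text
t 14.63 pos [0.6084 0.2203 0.1195] phi 94.36 tilt 0.08 F [-0.4 -0.1 -2.8] w 0.0190
t 14.68 pos [0.6087 0.2206 0.1203] phi 94.36 tilt 0.02 F [-0.1  0.1 -2.3] w 0.0189
```

View pics/s1.png

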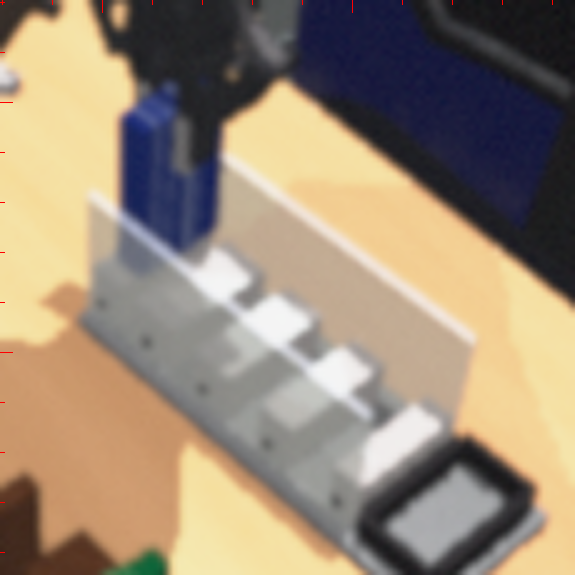

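Emit:
play_rows:
  commands:
    - [0,0.2,-0.03,0,0,0,1]
    - [0,0.2,-0.02,0,0,0,1]
    - [0,0.15,0,0,0,0,1]
    - [0,0.05,0,0,0,0,1]
    - [0,0.05,0,0,0,0,1]
    - [0,0,0,0,0,0,1]

```text
clock: 15.18
tool_pos: [0.6087, 0.2194, 0.1072]
eef_rot: [-1.57, -0.06, 0.06]
force: [-1.0, -1.0, -2.1]
grip_width: 0.0185
```

Emit:
play_rows:
  commands:
    - [0,0.05,0,0,0,0,1]
    - [0,0.05,0,0,0,0,1]
    - [0,0.05,0,0,0,0,1]
    - [0,0,0,0,0,0,1]

```text
clock: 15.52
tool_pos: [0.6088, 0.2194, 0.1043]
eef_rot: [-1.57, -0.06, 0.059]
force: [-0.1, 0.9, -1.9]
grip_width: 0.0187
```

Emit:
play_rows:
  commands:
    - [0,0.04,0,0,0,0,1]
    - [0,0.04,0,0,0,0,1]
    - [0,0,0,0,0,0,1]
    - [0,0,0,0,0,0,1]

```text
clock: 15.85
tool_pos: [0.6089, 0.2195, 0.1041]
eef_rot: [-1.57, -0.06, 0.059]
force: [-2.7, -0.9, 9.7]
grip_width: 0.0186
```

Emit:
play_rows:
  commands:
    - [0,-0.3,0,0,0,0,1]
    - [0,-0.4,0,0,0,0,1]
    - [0,0,-0.5,0,0,0,1]
    - [0,0,-0.6,0,0,0,1]
    - [0,0,-0.6,0,0,0,1]
    - [0,0,-0.45,0,0,0,1]
    - [0,0,0,0,0,0,1]
    - [0,0,0,0,0,0,1]

```text
clock: 16.52
tool_pos: [0.6122, 0.175, 0.1163]
eef_rot: [-1.57, -0.057, 0.058]
force: [-0.1, 0.3, -2.9]
grip_width: 0.0185
```

Run:
```python
from plan import *
plan([*lad('slot2',.0015),.107],94.18,1,step=.003)
```

```text
t 16.52 pos [0.6122 0.175  0.1163] phi 94.22 tilt 0.04 F [-0.1  0.3 -2.9] w 0.0185
4 rows ->  [0.6116 0.1758 0.1069] 94.19
[[-0.01,0.12,0.01,0,0.0001,0,1],[-0.01,0.12,0.01,0,0,0,1],[-0,0.11,0.01,0,0.0001,0,1],[-0.01,0.12,0.01,0,0,0,1]]
```

Emit:
play_rows:
  commands:
    - [0,0.12,0.01,0,0,0,1]
    - [0,0.12,0.01,0,0,0,1]
    - [0,0.12,0.01,0,0,0,1]
    - [0,0.12,0.01,0,0,0,1]
    - [0,0.05,0,0,0,0,1]
    - [0,0.05,0,0,0,0,1]
    - [0,0,0,0,0,0,1]

```text
clock: 17.1
tool_pos: [0.6118, 0.1774, 0.1048]
eef_rot: [-1.57, -0.06, 0.06]
force: [-0.4, -0.3, -2.4]
grip_width: 0.0182
```

Emit:
play_rows:
  commands:
    - [0,0.05,-0.04,0,0,0,1]
    - [0,0.04,-0.03,0,0,0,1]
    - [0,0,0,0,0,0,1]
    - [0,0,0,0,0,0,1]

```text
clock: 17.43
tool_pos: [0.6122, 0.1767, 0.1041]
eef_rot: [-1.569, -0.06, 0.059]
force: [-1.3, 1.2, 5.1]
grip_width: 0.0185
```

Emit:
play_rows:
  commands:
    - [0,0.02,0,0,0,0,1]
    - [0,0,0,0,0,0,1]
    - [0,-0.3,0,0,0,0,1]
    - [0,-0.4,0,0,0,0,1]
    - [0,0,-0.5,0,0,0,1]
    - [0,0,-0.6,0,0,0,1]
    - [0,0,-0.6,0,0,0,1]
    - [0,0,-0.5,0,0,0,1]

```text
clock: 18.1
tool_pos: [0.6156, 0.1289, 0.1163]
eef_rot: [-1.572, -0.058, 0.059]
force: [-0.0, -0.7, -3.0]
grip_width: 0.0185
```

Emit:
play_rows:
  commands:
    - [0,0,0,0,0,0,1]
    - [0,0,0,0,0,0,1]
    - [0,0,0,0,0,0,1]

```text
clock: 18.35
tool_pos: [0.6153, 0.1322, 0.1168]
eef_rot: [-1.569, -0.059, 0.06]
force: [-0.2, 1.1, -2.2]
grip_width: 0.0185
```

Run:
```python
from plan import *
plan([*lad('slot3',.0015),.107],94.18,1,step=.003)
```

```text
t 18.35 pos [0.6153 0.1322 0.1168] phi 94.34 tilt 0.03 F [-0.2  1.1 -2.2] w 0.0185
4 rows ->  [0.6149 0.1315 0.107 ] 94.17
[[-0.01,0.12,-0.01,0,0.0002,0,1],[-0,0.12,-0.01,0,0.0002,0,1],[-0.01,0.13,-0.01,0,0.0002,0,1],[-0,0.12,-0,0,0.0003,0,1]]
```

Emit:
play_rows:
  commands:
    - [0,0.12,-0.01,0,0,0,1]
    - [0,0.12,-0.01,0,0,0,1]
    - [0,0.12,-0.01,0,0,0,1]
    - [0,0.1,0,0,0,0,1]
    - [0,0,0,0,0,0,1]
    - [0,0,0,0,0,0,1]

```text
clock: 18.85
tool_pos: [0.6153, 0.1316, 0.1075]
eef_rot: [-1.57, -0.059, 0.06]
force: [-0.2, 0.1, -3.0]
grip_width: 0.0186
```

Run:
```python
from plan import *
from h import *
state();print(lad('slot3'))
im=r.grab_frame('scene');crop(im,245,140,325,230,6.5,'pics/s3.png');state()
```

```text
t 18.85 pos [0.6153 0.1316 0.1075] phi 94.36 tilt 0.02 F [-0.2  0.1 -3. ] w 0.0186
[0.61583558 0.13160216]
t 18.90 pos [0.6154 0.1316 0.1076] phi 94.36 tilt 0.01 F [-0.3  0.3 -1.8] w 0.0183
```

View pics/s3.png

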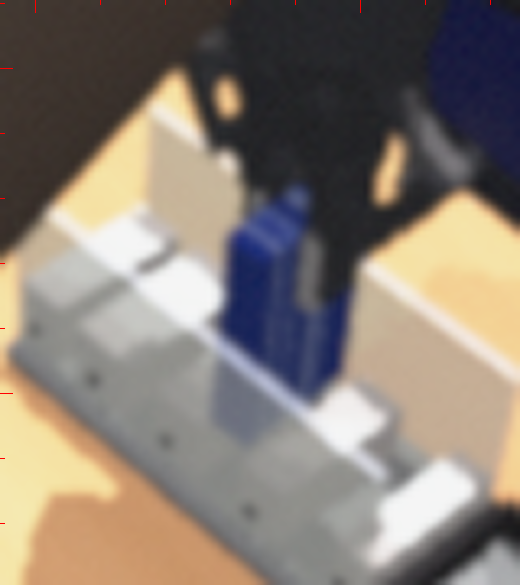

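The picture shows the slab over slot 3 (about pixel 285,385 of the crop). I'm lowering it gently.

Emit:
play_rows:
  commands:
    - [0,0.05,0,0,0,0,1]
    - [0,0.05,0,0,0,0,1]
    - [0,0.05,0,0,0,0,1]
    - [0,0.05,0,0,0,0,1]
    - [0,0.05,0,0,0,0,1]
    - [0,0,0,0,0,0,1]

```text
clock: 19.4
tool_pos: [0.6153, 0.1313, 0.1024]
eef_rot: [-1.57, -0.059, 0.06]
force: [0.6, 0.0, -2.0]
grip_width: 0.0188
```

Emit:
play_rows:
  commands:
    - [0,0.1,0,0,0,0,1]
    - [0,0.1,0,0,0,0,1]
    - [0,0.1,0,0,0,0,1]
    - [0,0,0,0,0,0,1]

```text
clock: 19.73
tool_pos: [0.6152, 0.1313, 0.0962]
eef_rot: [-1.57, -0.059, 0.06]
force: [0.6, -0.3, -2.9]
grip_width: 0.0188
```

Emit:
play_rows:
  commands:
    - [0,0.15,0,0,0,0,1]
    - [0,0.15,0,0,0,0,1]
    - [0,0.15,0,0,0,0,1]
    - [0,0.15,0,0,0,0,1]
    - [0,0.15,0,0,0,0,1]
    - [0,0.1,0,0,0,0,1]
    - [0,0,0,0,0,0,1]

```text
clock: 20.32
tool_pos: [0.6152, 0.1313, 0.0791]
eef_rot: [-1.57, -0.059, 0.06]
force: [0.2, -0.0, -2.0]
grip_width: 0.019
```

Emit:
play_rows:
  commands:
    - [0,0.06,0,0,0,0,1]
    - [0,0.06,0,0,0,0,1]
    - [0,0.05,0,0,0,0,1]
    - [0,0.05,0,0,0,0,1]
    - [0,0.04,0,0,0,0,1]
    - [0,0,0,0,0,0,1]

```text
clock: 20.82
tool_pos: [0.6154, 0.1314, 0.0743]
eef_rot: [-1.57, -0.059, 0.06]
force: [-0.9, -0.5, -2.7]
grip_width: 0.0185
```

Emit:
play_rows:
  commands:
    - [0,0.04,0,0,0,0,1]
    - [0,0,0,0,0,0,1]
    - [0,0,0,0,0,0,1]

```text
clock: 21.07
tool_pos: [0.6155, 0.1315, 0.0741]
eef_rot: [-1.57, -0.06, 0.059]
force: [-1.5, -1.6, 3.8]
grip_width: 0.0188
```

Floor contact at the expected height, so I can release and retreat.

Emit:
play_rows:
  commands:
    - [0,0,0,0,0,0,-1]
    - [0,0,0,0,0,0,-1]
    - [0,0,0,0,0,0,-1]
    - [0,0,0,0,0,0,-1]
    - [0,0,0,0,0,0,-1]
    - [0,0,0,0,0,0,-1]
    - [0,0,0,0,0,0,-1]
    - [0,0,0,0,0,0,-1]

```text
clock: 21.73
tool_pos: [0.6155, 0.1314, 0.0737]
eef_rot: [-1.57, -0.06, 0.06]
force: [0.4, 0.1, -0.8]
grip_width: 0.0852
```

Emit:
play_rows:
  commands:
    - [0,-0.4,0,0,0,0,-1]
    - [0,-0.9,0,0,0,0,-1]
    - [0,-0.9,0,0,0,0,-1]
    - [0,-0.9,0,0,0,0,-1]
    - [0,-0.9,0,0,0,0,-1]
    - [0,-0.9,0,0,0,0,-1]
    - [0,-0.9,0,0,0,0,-1]
    - [0,-0.9,0,0,0,0,-1]

```text
clock: 22.4
tool_pos: [0.6153, 0.1316, 0.2093]
eef_rot: [-1.57, -0.06, 0.06]
force: [0.0, 0.0, -0.2]
grip_width: 0.0854
```

Emit:
play_rows:
  commands:
    - [0,0,0,0,0,0,-1]
    - [0,0,0,0,0,0,-1]
    - [0,0,0,0,0,0,-1]

```text
clock: 22.65
tool_pos: [0.6152, 0.1312, 0.2075]
eef_rot: [-1.57, -0.059, 0.06]
force: [0.1, 0.0, -0.5]
grip_width: 0.085
```

Run:
```python
from plan import *
from h import *
state()
im=r.grab_frame('scene');crop(im,170,130,345,312,3.2,'pics/end.png')
```

```text
t 22.65 pos [0.6152 0.1312 0.2075] phi 94.35 tilt 0.03 F [ 0.1  0.  -0.5] w 0.0850
```

View pics/end.png

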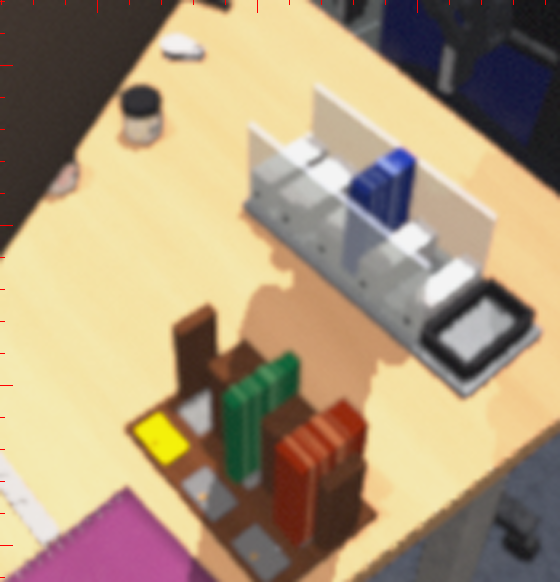

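The slab stands fully down in slot 3 (about 380,190 in the crop). The green and red slabs are still in their bays, and the gripper is clear.

```bash
python3 -c "
from cell import r
print(r.hand_in())"
```

```text
the job is handed in; nothing more can be done
None
```

The blue slab from the yellow-tagged bay now stands let go and fully down in slot 3, the first slot that accepts it. I handed the job in at about 22.7 s of the 64 s allowed, and the hand-in gave no verdict.

- **Waiting pocket:** I took the slab across its 56 mm width, stood it in the pocket and let go. The picture showed it upright there. I then took it again by its broad faces, where the gripper read 18.7 mm thick.
- **Slot 1:** it refused the slab. The force went from about -2 to +10 N at deck height, with the tool at 0.104 m.
- **Slot 2:** it refused the slab in the same way at the same height, with +5 N.
- **Slot 3:** the slab went in without side force and touched the floor with the tool at 0.074 m. That is the full 30 mm below the deck.

The last picture shows the slab upright in slot 3, the green and red slabs in their bays and the gripper well clear. One jar stands in view and the other is mostly hidden by the arm. I never moved near either jar.

No check failed. The measured tool position wandered 1–2 mm between readings, which stayed inside the tolerances.

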